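Hook a board pallet into the sprung fixture

ROBOT

A 6-joint arm with a two-finger parallel gripper is mounted at the origin on a cart in front of the work surface, level with it; the furniture and walls round the work are solid. World frame = base frame: x ahead of the robot, y to its left, z up, the work surface at z = 0. Lengths are in m, angles in rad, forces in N, time in s.
With the tool pointing down it reaches from about 0.35 to 0.775 m from the base axis. Payload 7.3 kg.
Tool frame: the origin (TCP) lies at the very end of the fingers, on their centre line; the grasp point (between the pads) lies 19 mm behind it; z points along the fingers, y is the line along which they close (so a half turn about z gives the same grasp; the last joint's range is limited). The gripper opens to 92 mm and grips with 3 to 60 N. Pads are 19 mm wide; open, the fingers measure 130 mm over their backs; the gripper's body (75 mm by 190 mm) begins 47 mm behind the grasp point.
Start: joints at [1.185, 0.342, 1.524, -0, 1.275, -0.146], TCP at [0.125, 0.51, 0.227] pointing down, gripper open.
Joint ranges: [-2.53, 2.53], [-0.77, 2.02], [0.04, 2.7], [-1, 4.14], [0.28, 2.66], [-3.11, 3.11]. Speed limits (rad/s): [2.57, 2.57, 3.14, 3.14, 3.14, 3.14].

INTERFACE

Orientations are given as a unit quaternion [x, y, z, w].
In Python, from rig import sense, vision, sign_off gives the robot as it stands.
- The arm moves only by the tool servo_tool, never from a script. Its argument "steps" is a list of rows, each a list of 3 entries, a list of its own where there are three numbers: the turn, a rotation vector about the tool's x, y, z in rad, then the shift along the tool's x, y, z in mm, then the finger opening in mm, from 0 to 91.8. In form: [[[rx, ry, rz], [dx, dy, dz], claw], ...]. A call has 1 to 20 rows; each row shifts and turns the commanded pose from where the row before left it, along the tool's axes as they then stand; what a row does not reach is not made up. A row lasts 1/10 s, in which the tool goes at most 50 mm and 8.59 degrees, less where a joint would pass 70% of its speed; a pose out of reach is approached as far as the arm can. A call is refused whole if a number of a shift passes 50 or a number of a turn 0.15, either way. A call with a gripper value outside its range is refused whole. The fingers move at their own pace and stop on an object; "newtons" is the grip in N (left out, the last holds). Time passes only in rows, so rows that do not move let the fingers close. It gives the time, the measured TCP pose, the force, the opening and the grip force at its end, in the units of the state.
- sense(): the state, without advancing time (a new reading comes with each control period).
- vision.grab_frame(name): name is "side" or "top" or "wrist"; returns a dict with "frame" (384x512x3 uint8, blue, green, red), "fx", "fy", "cx", "cy" (pixels), "R" (3x3) and "t" (3): a world point X has camera coordinates R X + t. Camera axes: x right, y down, z forward; pixel columns grow to the right and rows downward; lengths in m; the calibration is good to about 2 mm. The wrist camera is an equidistant fisheye: a pixel r from the principal point sees the ray r / f radians off the axis. A picture is of the moment at which its call begins. There is no depth.
- sign_off(): hands the job in; it is judged then, once.
The state is a dict: "time_s": time; "joint_positions": joint angles; "qd": joint speeds; "tau": joint torques, N m; "tcp_pos": TCP position; "tcp_rot": TCP orientation; "contact_force": force on the tool from outside, world axes, zero at the start; "moment": the same for the moment, N m; "finger_gap": finger opening in m; "gripper_force": force on a finger pad.
Only numpy, scipy, OpenCV 4.12 (cv2) and the standard library are available. Lean on these libraries where they do the work, as an engineer would, in place of code of your own. Each camera call takes 0.05 s, during which the arm holds its last target. There are 200 camera calls.

TASK

Load the green circuit-board pallet into the metal fixture: keep it tilted toe-down, hook its steel tongue under the blue lip and slide it home against the end stop, then swing the heel down past the orange roller until the catch has sprung back over it and the pallet lies flat. Feel your way and keep every contact gentle (under 25 N), leave the solder spool, the multimeter and the cutters where they are, and let go of the pallet at the end.

Things in the scene. Friction and masses are not known exactly. Their poses are not given: they have to be found in the camera images.
- fixture: Fixed fixture. Origin: centre of the underside of its dark base plate (260 x 104 x 8 mm, flat on the bench). x points to the end with the blue lip, z up. On it an aluminium cradle (floor flat, z = 16 mm) is clamped square, anywhere from 20 mm back to 20 mm forward of middle along x. THIS OFFSET IS NOT IN ANY POSE: find it by feel or sight. Allowed forces do not shift it.
- stop_nominal (a point): Where the foot of the end stop's upright face would be with the cradle at middle (fixture x = 65 mm, z = 16 mm, floor level; the true one is up to 20 mm off along x); axes of the fixture. From the stop the blue lip overhangs the floor 9 mm towards -x (12 mm with its upward chamfer), underside 9 mm and top 15 mm above the floor, bolt heads to 23 mm. The tongue fits in up to the stop at tilts up to about 20 degrees.
- roller_nominal (a point): Where the axis of the orange roller (16 mm diameter, 35 mm wide, turns freely) would be with the cradle at middle: 134 mm before the stop face, 15.4 mm above the floor; axes of the fixture. Below it a kerb 5 mm high, inner face 132.5 mm before the stop. Between, side cheeks 80 mm apart (30 to 115 mm before the stop), 6 mm high, flared out above to 12 mm. The pallet seats between stop and roller.
- catch (a joint): How far the roller is pushed back (fixture -x), m: 0 at rest, end at 0.009. Spring 500 N/m, 3.5 N at rest. The heel coming down past the roller needs about 8 N at the heel with the toe home against the stop, much more if it is not home. The roller springs back over the heel to under 0.002 once the pallet is seated.
- pallet: Loose green pallet 130 (x, heel to toe) x 76 mm, plate 8 mm thick; the last 12 mm at the toe is a steel tongue 5 mm thick, level with the underside, 70 mm wide. Origin: centre of its underside; z up. Toe edge at x = +65, heel edge at x = -65 mm. A circuit board about 9 mm high lies on it from x = +5 to +50 mm. It lies flat on the bench at the start; 0.2 to 0.35 kg.
- pallet_grip (a point): Grasp point: in the yellow grip fin of the pallet (12 mm thick along x, 44 mm wide along y, upright), 32 mm above the underside, 24 mm above the plate's top, 12 mm below the fin's top; 18 mm behind the pallet's centre. Axes of the pallet. Toe edge at x = +83 mm, heel edge at -47 mm. When seated there are 37 mm between fin and roller: open the gripper only part way there.
- pallet_toe (a point): Middle of the lower toe edge of the pallet (end of the steel tongue, underside); axes as for the pallet.
- pallet_heel (a point): Middle of the lower heel edge of the pallet (underside); axes as for the pallet.
- spool: Solder spool, 54 mm diameter, 42 mm high, standing; bystander. Origin: centre of its underside.
- meter: Orange multimeter, 148 x 72 x 42 mm, lying; bystander. Origin: centre of its underside.
- cutter: Red side cutters, 42 x 121 x 11 mm, lying; bystander. Origin: centre of its underside.
Things that resemble listed ones, but are neither listed nor needed, are in the scene too. Of the things that look like the pallet, the largest one is meant.

How it is judged:
On the way:
1. the tilted pallet has its toe down on the cradle floor at the lip, heel still up (angle between pallet_grip's own z axis and vertical above 0.1 rad and z of pallet_toe in the frame of fixture below 0.021 m and x of pallet_toe in the frame of fixture above 0.036 m and z of pallet_heel in the frame of fixture above 0.03 m), for 0.1 s.
At the end, for the whole second after the job is handed in: The pallet lies flat on the cradle floor: both toe and heel edge within 2.5 mm above the floor (16 mm over the bench), toe under the lip and within 5 mm of the fixture's centre line, the catch sprung back (under 2.5 mm), the pallet released and at rest (z of pallet_toe in the frame of fixture between 0.014 and 0.0185 m and z of pallet_heel in the frame of fixture between 0.014 and 0.0185 m and x of pallet_toe in the frame of fixture between 0.04 and 0.088 m and y of pallet_toe in the frame of fixture between -0.005 and 0.005 m and value of joint catch below 0.0025 m and linear speed of pallet below 0.01 m/s); the robot touches nothing.
It fails at once if pallet and fixture press on each other with more than 25 N (contact force between pallet and fixture above 25 N).
It fails at once if the robot presses on the fixture with more than 25 N (contact force between any of the fingers, the arm and fixture above 25 N).
It fails at once if the solder spool is moved by more than 20 mm (distance of spool from where it was at the start of the episode above 0.02 m).
It fails at once if the multimeter is moved by more than 20 mm (distance of meter from where it was at the start of the episode above 0.02 m).
It fails at once if the cutters are moved by more than 20 mm (distance of cutter from where it was at the start of the episode above 0.02 m).
It also fails if it takes over 54 s, if anything falls off the work surface, if the arm or the gripper's body presses on something with over 40 N, if the wrist force passes 120 N, or if a joint passes its speed limit or range.

## Working session

There is one attempt and no reset: what is moved stays moved. The work goes in short steps, Python scripts to look and compute and a tool call to move; the robot and the scene stay as the last step left them, time stands still between calls to the robot, and variables do not carry over. Pictures are saved under pics/ and viewed, at most 10 in all, crops included, and the job is handed in when it is done.

Besides the shell and the picture viewer there is one more tool, called by a JSON object that holds its "method" and its "body". servo_tool: Moves the arm, as the interface text tells. Its arguments: {"type":"object","properties":{"steps":{"type":"array"},"newtons":{"type":"number"}},"required":["steps"]}

```bash
mkdir -p pics; ls
python3 - <<'E'
from rig import sense, vision
import cv2, pickle, numpy as np
s=sense();print(s)
D={}
for n in("top","side"):
    f=vision.grab_frame(n);D[n]=f;cv2.imwrite(f"pics/{n}0.png",f["frame"])
    print(n,f["fx"],f["fy"],f["cx"],f["cy"],(-np.array(f["R"]).T@f["t"]).round(3),np.round(f["R"],3).tolist())
pickle.dump(D,open("d0.pkl","wb"))
E
```

```text
pics
{'time_s': 0.0, 'joint_positions': array([ 1.18496819e+00,  3.42709228e-01,  1.52499198e+00,  2.66405475e-05,
        1.27542886e+00, -1.46030123e-01]), 'qd': array([ 7.72664435e-05,  8.84645532e-04,  2.52912395e-04,  2.31428036e-04,
       -2.01261359e-03,  2.71852083e-04]), 'tau': array([-2.87878920e-04, -4.31246603e+01, -2.44207960e+01,  7.16341124e-02,
        5.62865508e-02, -1.06786770e-04]), 'tcp_pos': array([0.12452291, 0.50960259, 0.22606072]), 'tcp_rot': array([ 1.19615766e-01,  9.92819962e-01, -7.38336981e-04, -2.14313116e-04]), 'contact_force': array([ 0.33648424,  0.25479007, -0.67684806]), 'moment': array([-0.01480695, -0.01952482, -0.02510239]), 'gripper_force': 0.0, 'finger_gap': 0.0920182997487801}
top 415.77468339991134 415.77468339991134 251.5139940028975 193.64780679601782 [0.542 0.015 0.897] [[-0.031, -0.999, -0.02], [-0.994, 0.033, -0.104], [0.104, 0.016, -0.994]]
side 414.3873609337936 414.3873609337936 254.6891585303305 196.19347012227973 [0.585 0.656 0.666] [[-1.0, -0.019, 0.006], [-0.018, 0.686, -0.728], [0.01, -0.728, -0.686]]
```

View pics/top0.png

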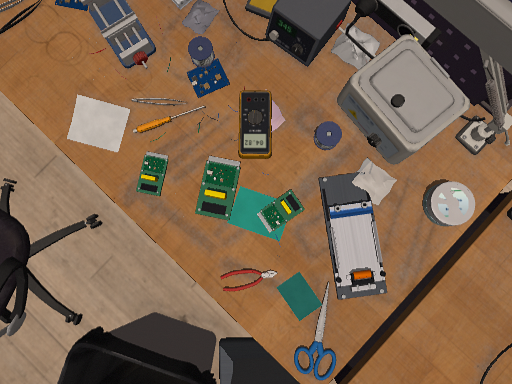

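View pics/side0.png

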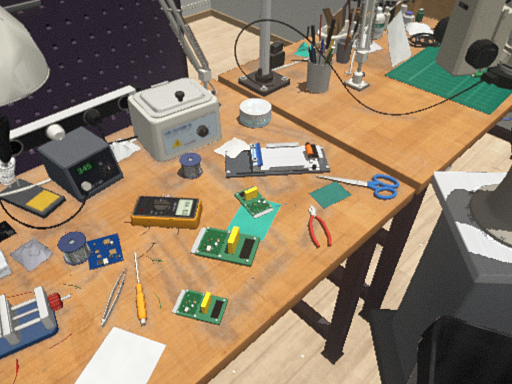

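Candidates in top view: the big green board (218,187), the small board left (152,173), and the small board on the teal mat (280,210). The green mats (258,212) and (299,296) are flat sheets. By size I choose (218,187): pale tongue at the top, yellow fin around (213,192). I'll check it in one crop and measure pallet and fixture.

```bash
cat > h.py <<'E'
import numpy as np, cv2
def ray(f,u,v):
    R=np.array(f["R"]);c=-R.T@np.array(f["t"])
    d=R.T@np.array([(u-f["cx"])/f["fx"],(v-f["cy"])/f["fy"],1]);return c,d
def onz(f,u,v,z):
    c,d=ray(f,u,v);return c+d*(z-c[2])/d[2]
def proj(f,X):
    p=np.array(f["R"])@X+f["t"];return p[0]/p[2]*f["fx"]+f["cx"],p[1]/p[2]*f["fy"]+f["cy"]
def comp(m,box):
    k=np.zeros_like(m);x0,y0,x1,y1=box;k[y0:y1,x0:x1]=m[y0:y1,x0:x1]
    return k
def hsv(f,lo,hi): return cv2.inRange(cv2.cvtColor(f["frame"],cv2.COLOR_BGR2HSV),lo,hi)
E
python3 - <<'E'
import pickle; from h import *
f=pickle.load(open("d0.pkl","rb"))["top"];im=f["frame"]
a=cv2.resize(im[145:230,185:270],None,fx=4.7,fy=4.7,interpolation=cv2.INTER_CUBIC)
b=cv2.resize(im[165:305,310:395],None,fx=4,fy=4,interpolation=cv2.INTER_CUBIC)
c=np.zeros((560,760,3),np.uint8);c[:a.shape[0],:a.shape[1]]=a;c[:560,410:410+b.shape[1]]=b[:, :350]
cv2.imwrite("pics/crop1.png",c)
def rect(m,name,z):
    cs,_=cv2.findContours(m,0,2);k=max(cs,key=cv2.contourArea);r=cv2.minAreaRect(k)
    P=np.array([onz(f,*p,z) for p in cv2.boxPoints(r)]);print(name,np.round(r[0],1),P.mean(0).round(4),[round(np.linalg.norm(P[i]-P[i+1])*1e3) for i in (0,1)],
     [round(np.degrees(np.arctan2(*(P[i+1]-P[i])[1::-1])),1) for i in (0,1)])
rect(comp(hsv(f,(40,60,30),(85,255,255)),(190,150,245,225)),"green",.008)
rect(comp(hsv(f,(22,120,120),(33,255,255)),(190,150,245,225)),"fin",.044)
rect(comp(hsv(f,(100,120,80),(125,255,255)),(315,190,390,225)),"lip",.031)
rect(comp(hsv(f,(3,150,120),(18,255,255)),(330,255,390,300)),"roller",.037)
E
```

```text
green [224.7 193.1] [0.639 0.087 0.008] [124, 110] [np.float64(-13.1), np.float64(-104.2)]
fin [214.2 193.7] [0.6342 0.106  0.044 ] [13, 43] [np.float64(-12.4), np.float64(-103.2)]
lip [351.1 212. ] [ 0.5879 -0.1762  0.031 ] [88, 14] [np.float64(-84.1), np.float64(-175.8)]
roller [362.  274.5] [ 0.4604 -0.1898  0.037 ] [32, 14] [np.float64(-91.7), np.float64(176.5)]
```

View pics/crop1.png

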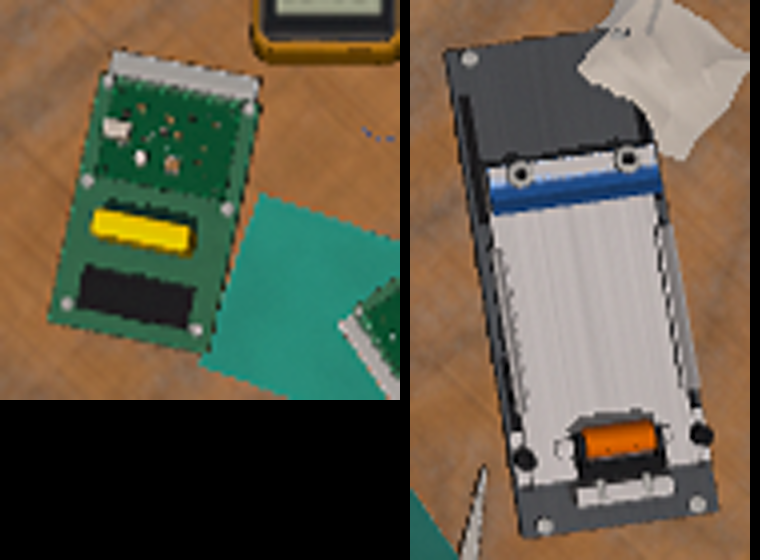

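The crop confirms the pallet: 130x76, pale tongue up at crop (185,70), fin (143,230), heel edge (130,336). Fixture: lip (575,190), roller (620,440), base-plate corners (445,50), (522,537), (718,510).

```bash
cat > m.py <<'E'
import pickle; from h import *
D=pickle.load(open("d0.pkl","rb"));f=D["top"];g=D["side"]
A=lambda x,y,z:onz(f,185+x/4.7-.4,145+y/4.7-.4,z)
B=lambda x,y,z:onz(f,310+(x-410)/4-.4,165+y/4-.4,z)
ang=lambda v:round(np.degrees(np.arctan2(v[1],v[0])),2)
# pallet
hl,hr=A(50,320,.008),A(208,352,.008);tl,tr=A(110,60,.005),A(262,80,.005)
h=(hl+hr)/2;t=(tl+tr)/2
print("heel",h,"toe",t,"len",np.linalg.norm(t-h),"w",np.linalg.norm(hl-hr),np.linalg.norm(tl-tr),"yaw",ang(t-h),ang(hl-hr)-90,ang(tl-tr)-90)
# fixture
a,b,c=B(445,50,.008),B(522,537,.008),B(718,510,.008)
print("L",np.linalg.norm(a-b),np.linalg.norm(b-c),"yaw",ang(a-b),ang(b-c)-90)
y=np.radians((ang(a-b)*2.5+ang(b-c)-90)/3.5) if 1 else 0
cen=(a+c)/2;print("centre",cen)
yaw=np.radians(ang(a-b));ex=np.array([np.cos(yaw),np.sin(yaw),0]);ey=np.array([-ex[1],ex[0],0])
fx=lambda P:np.round([(P-cen)@ex*1e3,(P-cen)@ey*1e3],1)
print("roller",fx(onz(f,362,274.5,.0355)))
print("lip edge",fx(B(495,213,.031)),fx(B(662,190,.031)),"bluetop back",fx(B(490,188,.031)),fx(B(658,167,.031)))
print("bolts",fx(B(521,173,.039)),fx(B(627,158,.039)))
print("posts",fx(B(525,458,.03)),fx(B(702,433,.03)),"cradle end",fx(B(583,470,.016)))
E
python3 m.py
```

```text
heel [0.59006698 0.11542253 0.008     ] toe [0.71257085 0.08666929 0.005     ] len 0.1258687660730462 w 0.07373484191348559 0.07125589326356747 yaw -13.21 -13.239999999999995 -9.579999999999998
L 0.25892155871272504 0.10299444775825145 yaw 6.15 6.069999999999993
centre [ 0.54324494 -0.1805267   0.008     ]
roller [-83.6  -0.7]
lip edge [38.8 42.8] [ 38.6 -44.4] bluetop back [52.  43.3] [ 50.6 -44.4]
bolts [57.1 27.8] [ 57.1 -27.3]
posts [-86.8  47.2] [-86.7 -44. ] cradle end [-98.7  16.1]
```

{"method": "servo_tool", "body": {"steps": [[[0,0,0],[-42,-19.5,7],50],[[0,0,0],[-42,-19.5,7],50],[[0,0,0],[-42,-19.5,7],50],[[0,0,0],[-42,-19.5,7],50],[[0,0,0],[-42,-19.5,7],50],[[0,0,0],[-42,-19.5,7],50],[[0,0,0],[-42,-19.5,7],50],[[0,0,0],[-42,-19.5,7],50],[[0,0,0],[-42,-19.5,7],50],[[0,0,0],[-42,-19.5,7],50],[[0,0,0],[-42,-19.5,7],50],[[0,0,0],[-42,-19.5,7],50],[[0,0,0],[-42,-19.5,7],50],[[0,0,0],[-42,-19.5,7],50]]}}

```text
time_s: 1.5
tcp_pos: [0.632, 0.1037, 0.1279]
tcp_rot: [0.12, 0.993, 0.0, -0.0]
contact_force: [1.0, 0.7, -0.5]
finger_gap: 0.05
gripper_force: 0.0
```

{"method": "servo_tool", "body": {"steps": [[[0,0,0.14],[0,0,0],50],[[0,0,0.14],[0,0,0],50],[[0,0,0.14],[0,0,0],50],[[0,0,0.14],[0,0,0],50],[[0,0,0.14],[0,0,0],50],[[0,0,0.14],[0,0,0],50],[[0,0,0.14],[0,0,0],50],[[0,0,0.14],[0,0,0],50],[[0,0,0.14],[0,0,0],50],[[0,0,0.14],[0,0,0],50],[[0,0,0.14],[0,0,0],50],[[0,0,0],[0,0,0],50]]}}

```text
time_s: 2.7
tcp_pos: [0.6307, 0.1051, 0.1282]
tcp_rot: [0.777, 0.629, -0.0, -0.0]
contact_force: [-1.2, 0.0, 0.4]
finger_gap: 0.0497
gripper_force: 0.0
```

```bash
cat > go.py <<'E'
import sys; from h import *; from rig import sense, vision
from scipy.spatial.transform import Rotation as Ro
def st():
    s=sense();return s,Ro.from_quat(s["tcp_rot"])
def rel(p,yaw,tilt,s=None):
    """tool shift (mm) and rotvec to TCP p with tool y at yaw (rad, =pallet x) and toe-down tilt"""
    s,R=st()
    T=Ro.from_euler("z",yaw)*Ro.from_euler("y",tilt)*Ro.from_matrix(np.array([[0,1,0],[1,0,0],[0,0,-1.]]))
    print("t",round(s["time_s"],2),"tcp",s["tcp_pos"].round(4),"F",s["contact_force"].round(1),"gap",round(s["finger_gap"],4),"shift",(R.inv().apply(p-s["tcp_pos"])*1e3).round(1),"turn",(R.inv()*T).as_rotvec().round(4))
E
python3 - <<'E'
from go import *
rel(np.array([.635,.105,.126]),np.radians(-12.8),0)
f=vision.grab_frame("wrist");cv2.imwrite("pics/w1.png",f["frame"])
import pickle;pickle.dump(f,open("w1.pkl","wb"))
E
```

```text
t 2.7 tcp [0.6307 0.1051 0.1282] F [-1.2  0.   0.4] gap 0.0497 shift [0.7 4.2 2.2] turn [-0.001   0.0002  0.0132]
```

View pics/w1.png

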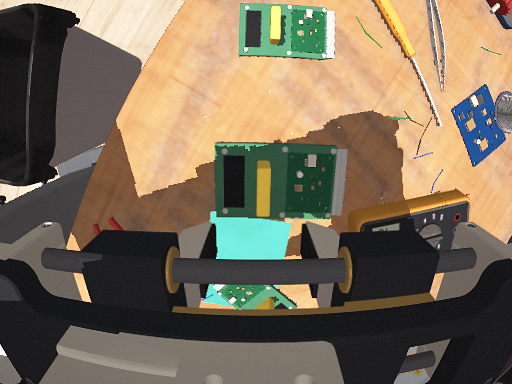

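The wrist view shows the pallet at (282,180): tongue on the right (341,182), yellow fin (263,188), chip (233,180). I'll refine the fin position with the fisheye rays.

```bash
cat >> h.py <<'E'
def wonz(f,u,v,z):
    a=np.array([u-f["cx"],v-f["cy"]]);r=np.hypot(*a);th=r/f["fx"]
    R=np.array(f["R"]);c=-R.T@np.array(f["t"]);d=R.T@np.append(a/r*np.sin(th),np.cos(th))
    return c+d*(z-c[2])/d[2]
E
python3 - <<'E'
import pickle; from h import *
f=pickle.load(open("w1.pkl","rb"))
m=comp(hsv(f,(20,100,90),(35,255,255)),(245,150,280,225));k=max(cv2.findContours(m,0,2)[0],key=cv2.contourArea)
P=np.array([wonz(f,*p,.044) for p in k[:,0].astype(float)])
r=cv2.minAreaRect((P[:,:2]*1e4).astype(np.float32));print("fin top+",r, cv2.boundingRect(k))
q={n:wonz(f,u,v,z) for n,u,v,z in[("hl",217,144,.008),("hr",215,216,.008),("tl",347,149,.005),("tr",345,217,.005)]}
h=(q["hl"]+q["hr"])/2;t=(q["tl"]+q["tr"])/2;d=t-h
print(h,t,np.linalg.norm(d),np.linalg.norm(q["hl"]-q["hr"]),np.linalg.norm(q["tl"]-q["tr"]),np.degrees(np.arctan2(d[1],d[0])),"grip",h+d*47/130)
E
```

```text
fin top+ ((6357.44580078125, 1096.4429931640625), (493.94635009765625, 118.59367370605469), 77.85514068603516) (256, 160, 15, 57)
[0.59082973 0.11621735 0.008     ] [0.71701062 0.08571689 0.005     ] 0.1298495110634262 0.07270270745326883 0.07126178820122193 -13.588885753507725 grip [0.63644898 0.10519026 0.00691538]
```

{"method": "servo_tool", "body": {"steps": [[[0,0,0.02],[1,5,15],50],[[0,0,0],[0,0,25],50],[[0,0,0],[0,0,25],50],[[0,0,0],[0,0,20],50],[[0,0,0],[0,0,15],50],[[0,0,0],[0,0,9],50],[[0,0,0],[0,0,0],50]]}}

```text
time_s: 3.45
tcp_pos: [0.6354, 0.1051, 0.0181]
tcp_rot: [0.783, 0.622, -0.001, -0.001]
contact_force: [1.0, 0.2, -0.1]
finger_gap: 0.0498
gripper_force: 0.0
```

Run:
```python
from go import *
rel(np.array([.636,.105,.019]),np.radians(-13.2),0)
```

```text
t 3.45 tcp [0.6354 0.1051 0.0181] F [ 1.   0.2 -0.1] gap 0.0498 shift [ 0.1  0.6 -0.9] turn [-0.0024  0.0006  0.0019]
```

{"method": "servo_tool", "body": {"newtons": 40, "steps": [[[0,0,0],[0,0.5,-1],30],[[0,0,0],[0,0,0],12],[[0,0,0],[0,0,0],5],[[0,0,0],[0,0,0],5],[[0,0,0],[0,0,0],5],[[0,0,0],[0,0,0],5]]}}

```text
time_s: 4.05
tcp_pos: [0.6364, 0.1051, 0.021]
tcp_rot: [0.783, 0.622, -0.0, -0.0]
contact_force: [-3.0, -0.7, 1.4]
finger_gap: 0.0117
gripper_force: 40.0
```

Run:
```python
from go import *
rel(np.array([.636,.105,.019]),np.radians(-13.2),0)
print(sense()["gripper_force"])
```

```text
t 4.05 tcp [0.6364 0.1051 0.021 ] F [-3.  -0.7  1.4] gap 0.0117 shift [-0.2 -0.3  2. ] turn [-0.0003 -0.0001  0.0014]
40.00068247318268
```

{"method": "servo_tool", "body": {"steps": [[[0,0,0],[0,0,-5],5],[[0,0,0],[0,0,-15],5],[[0,0,0],[0,0,-30],5],[[0,0,0],[0,0,-35],5],[[0,0,0],[0,0,-30],5],[[0,0,0],[0,0,-10],5],[[0,0,0],[0,0,0],5]]}}

```text
time_s: 4.75
tcp_pos: [0.6374, 0.1051, 0.1477]
tcp_rot: [0.783, 0.622, 0.002, 0.001]
contact_force: [-0.3, -0.1, -2.8]
finger_gap: 0.0119
gripper_force: 40.0
```

```bash
cat >> go.py <<'E'
C=np.array([.5432,-.1805,0]);YF=np.radians(6.1);EX=np.array([np.cos(YF),np.sin(YF),0]);EY=np.array([-EX[1],EX[0],0]);EZ=np.array([0,0,1.])
STOP=.0505;G=np.array([-.083,0,.021])   # TCP in toe frame
def tcp(tx,tz,th,lat=0,yaw=0):  # toe fixture x, height over floor (m)
    px=EX*np.cos(th)-EZ*np.sin(th);pz=EX*np.sin(th)+EZ*np.cos(th)
    return C+EX*tx+EY*lat+EZ*(.016+tz)+G[0]*px+G[2]*pz
def togo(tx,tz,th,lat=0,yaw=0): rel(tcp(tx,tz,th,lat),YF+yaw,th)
def where():
    s,R=st();T=R*Ro.from_matrix(np.array([[0,1,0],[1,0,0],[0,0,-1.]])).inv()
    toe=s["tcp_pos"]-T.apply(G)-C;heel=toe+T.apply([-.13,0,0])
    q=lambda v:np.round([v@EX*1e3,v@EY*1e3,v[2]*1e3-16],1)
    e=T.as_euler("zyx");print("t",round(s["time_s"],2),"toe",q(toe),"heel",q(heel),"yaw-err",round(e[0]-YF,4),"tilt",round(e[1],4),"roll",round(e[2],4),"F fix",np.round([s["contact_force"]@EX,s["contact_force"]@EY,s["contact_force"][2]],1),"M",s["moment"].round(2),"grip",round(s["gripper_force"],1),"gap",round(s["finger_gap"],4))
E
python3 - <<'E'
from go import *
where();togo(.015,.05,.244)
E
```

```text
t 4.75 toe [202.5 246.6 111. ] heel [ 79.8 289.4 110.6] yaw-err -0.3354 tilt -0.0038 roll 0.0002 F fix [-0.4 -0.1 -2.8] M [-0.11  0.18  0.02] grip 40.0 gap 0.0119
t 4.75 tcp [0.6374 0.1051 0.1477] F [-0.3 -0.1 -2.8] gap 0.0119 shift [-319.4  -84.2   40.6] turn [ 0.2455 -0.0414 -0.3337]
```

{"method": "servo_tool", "body": {"steps": [[[0,0,0],[-20,-5,0],5],[[0,0,0],[-40,-10.5,0],5],[[0,0,0],[-40,-10.5,0],5],[[0,0,0],[-40,-10.5,0],5],[[0,0,0],[-40,-10.5,0],5],[[0,0,0],[-40,-10.5,0],5],[[0,0,0],[-40,-10.5,0],5],[[0,0,0],[-40,-10.5,0],5],[[0,0,0],[-20,-5.5,0],5],[[0,0,-0.11],[0,0,0],5],[[0,0,-0.11],[0,0,0],5],[[0,0,-0.115],[0,0,0],5],[[0.08,0,0],[0,0,0],5],[[0.08,0,0],[0,0,0],5],[[0.085,0,0],[0,0,0],5],[[0,0,0],[0,0,0],5],[[0,0,0],[0,0,0],5]]}}

```text
time_s: 6.45
tcp_pos: [0.4817, -0.187, 0.144]
tcp_rot: [0.663, 0.738, -0.091, -0.083]
contact_force: [-0.8, 0.4, -2.4]
finger_gap: 0.0118
gripper_force: 40.0
```

Run:
```python
from go import *
import pickle
where();togo(.015,.03,.244)
f=vision.grab_frame("top");pickle.dump(f,open("t2.pkl","wb"))
g=vision.grab_frame("side");pickle.dump(g,open("s2.pkl","wb"))
a=cv2.resize(f["frame"][160:310,300:410],None,fx=3.6,fy=3.6,interpolation=2)
b=cv2.resize(g["frame"][60:190,200:340],None,fx=2.8,fy=2.8,interpolation=2)
c=np.zeros((540,792,3),np.uint8);c[:,:396]=a;c[:364,400:792]=b
cv2.imwrite("pics/c2.png",c)
```

```text
t 6.45 toe [13.5  0.1 87.4] heel [-112.6    0.   119. ] yaw-err 0.0035 tilt 0.2447 roll -0.0248 F fix [-0.8  0.5 -2.4] M [-0.08 -0.18  0.  ] grip 40.0 gap 0.0118
t 6.45 tcp [ 0.4817 -0.187   0.144 ] F [-0.8  0.4 -2.4] gap 0.0118 shift [-0.1 15.4 55.5] turn [-0.0019 -0.0018  0.0007]
```

View pics/c2.png

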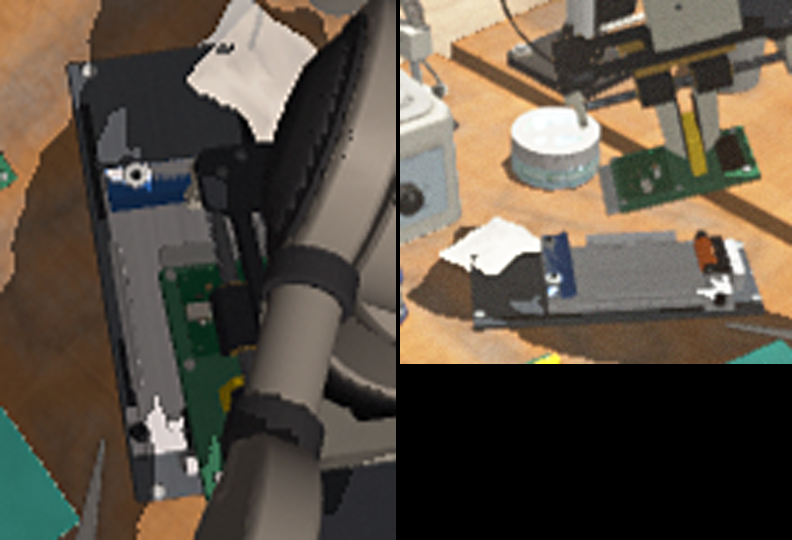

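The pallet is held tilted over the cradle, toe to the lip. In the left crop the plate's left toe corner is at (163,268); in the side crop the toe corner is at (612,212) and the heel corner at (760,178). I'll compare these with predicted projections to check the lateral offset in the hand.

```bash
sed -i 's/as_euler("zyx")/as_euler("ZYX")/' go.py
python3 - <<'E'
from go import *
import pickle
f=pickle.load(open("t2.pkl","rb"));g=pickle.load(open("s2.pkl","rb"))
where()
s,R=st();T=R*Ro.from_matrix(np.array([[0,1,0],[1,0,0],[0,0,-1.]])).inv()
toe=s["tcp_pos"]-T.apply(G)
P=lambda x,y,z:toe+T.apply(np.array([x,y,z])/1e3)
ft=lambda u,v:(300+u/3.6-.4,160+v/3.6-.4)
fs=lambda u,v:(200+(u-400)/2.8-.3,60+v/2.8-.3)
for n,c,X,m in[("plate TL top",f,(-12,38,8),ft(163,268)),("tongue TL top",f,(0,35,5),ft(160,248)),("toe L side",g,(0,35,0),fs(612,212)),("heel L side",g,(-130,38,0),fs(760,178))]:
    X=P(*X);print(n,"pred",np.round(proj(c,X),1),"meas",np.round(m,1),"diff mm fix",[round(float((onz(c,*m,X[2])-X)@e*1e3),1) for e in(EX,EY)])
# outline top-left edge of plate, green mask left boundary
m=hsv(f,(40,60,20),(90,255,255))
for v in (240,250,260,270,275):
    r=np.where(m[v,335:380])[0]+335
    if len(r):
        # edge intersection: predicted edge point with the same row
        xs=[P(x,38,8) for x in range(-130,-11)];pr=np.array([proj(f,x) for x in xs]);i=np.argmin(abs(pr[:,1]-v))
        print(v,r[0],pr[i,0].round(1),"lat mm",round(float((onz(f,r[0]-.5,v,xs[i][2])-xs[i])@EY*1e3),1))
E
```

```text
t 6.55 toe [13.2 -0.3 88.5] heel [-112.9   -0.3  120.1] yaw-err -0.0004 tilt 0.245 roll 0.0011 F fix [-0.  -0.3 -2.1] M [-0.12 -0.22  0.02] grip 40.0 gap 0.0114
plate TL top pred [344.2 234.2] meas [344.9 234. ] diff mm fix [0.0, -1.2]
tongue TL top pred [344.3 228.2] meas [344.  228.5] diff mm fix [-0.5, 0.5]
toe L side pred [273.4 136.4] meas [275.4 135.4] diff mm fix [-5.1, -3.5]
heel L side pred [328.6 123.3] meas [328.3 123.3] diff mm fix [0.8, -0.1]
240 345 345.4 lat mm 1.8
250 347 347.6 lat mm 2.0
260 349 349.7 lat mm 2.2
270 351 351.8 lat mm 2.4
275 352 352.9 lat mm 2.5
```

{"method": "servo_tool", "body": {"steps": [[[0.045,0,0],[0,0,0],5],[[0,0,0],[0,0,0],5]]}}

```text
time_s: 6.75
tcp_pos: [0.482, -0.1876, 0.1455]
tcp_rot: [0.662, 0.736, -0.107, -0.097]
contact_force: [0.4, -0.2, -4.0]
finger_gap: 0.0118
gripper_force: 40.0
```

Run:
```python
from go import *
where();togo(.025,.006,.29)
```

```text
t 6.75 toe [12.  -0.6 85.7] heel [-112.6   -0.6  122.8] yaw-err -0.0006 tilt 0.2895 roll 0.0002 F fix [ 0.4 -0.3 -4. ] M [-0.07 -0.23  0.03] grip 40.0 gap 0.0118
t 6.75 tcp [ 0.482  -0.1876  0.1455] F [ 0.4 -0.2 -4. ] gap 0.0118 shift [ 0.6 35.2 72.6] turn [ 0.0005 -0.0004 -0.0006]
```

{"method": "servo_tool", "body": {"steps": [[[0,0,0],[0.5,5,10],5],[[0,0,0],[0,7,15],5],[[0,0,0],[0,7,15],5],[[0,0,0],[0,7,15],5],[[0,0,0],[0,6,12],5],[[0,0,0],[0,3,5.5],5],[[0,0,0],[0,0,0],5],[[0,0,0],[0,0,0],5]]}}

```text
time_s: 7.55
tcp_pos: [0.495, -0.1859, 0.0666]
tcp_rot: [0.662, 0.736, -0.107, -0.096]
contact_force: [0.7, -0.1, -3.3]
finger_gap: 0.0118
gripper_force: 40.0
```

Run:
```python
from go import *
where();togo(.025,0,.29);togo(.0505,0,.29)
import pickle
g=vision.grab_frame("side");pickle.dump(g,open("s3.pkl","wb"))
cv2.imwrite("pics/c3.png",cv2.resize(g["frame"][90:200,200:350],None,fx=5,fy=5,interpolation=2))
```

```text
t 7.55 toe [25.1 -0.3  6.8] heel [-99.5  -0.2  43.9] yaw-err -0.0006 tilt 0.2893 roll -0.0003 F fix [ 0.7 -0.2 -3.3] M [-0.04 -0.2   0.01] grip 40.0 gap 0.0118
t 7.55 tcp [ 0.495  -0.1859  0.0666] F [ 0.7 -0.1 -3.3] gap 0.0118 shift [0.2 1.8 6.5] turn [ 0.0007  0.0001 -0.0006]
t 7.55 tcp [ 0.495  -0.1859  0.0666] F [ 0.7 -0.1 -3.3] gap 0.0118 shift [ 0.2 26.3 -0.8] turn [ 0.0007  0.0001 -0.0006]
```

View pics/c3.png

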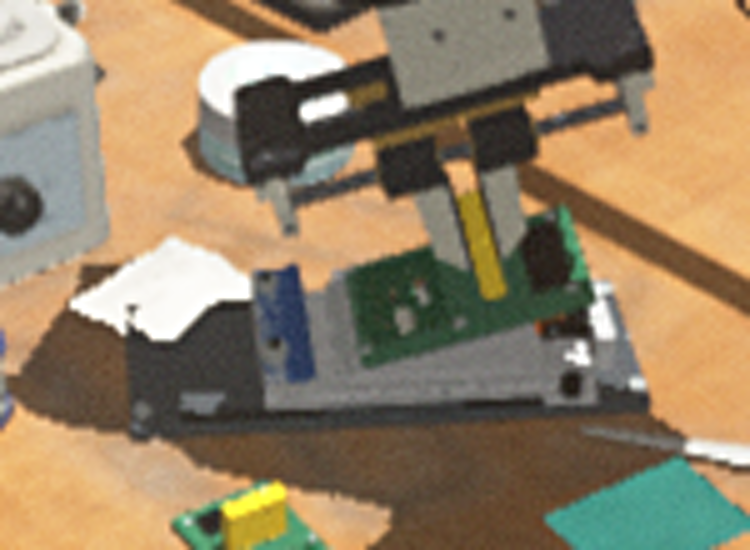

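The pallet is well placed, with its tongue (330,335) short of the lip (312,320) and its heel above the roller. I'll feel down next.

{"method": "servo_tool", "body": {"steps": [[[0,0,0],[0,0.6,1.9],5],[[0,0,0],[0,0.6,1.9],5],[[0,0,0],[0,0.3,1],5],[[0,0,0],[0,0,0],5],[[0,0,0],[0,0,0],5]]}}

```text
time_s: 8.1
tcp_pos: [0.4949, -0.1857, 0.0612]
tcp_rot: [0.662, 0.736, -0.107, -0.097]
contact_force: [0.1, -0.2, -2.7]
finger_gap: 0.0113
gripper_force: 40.0
```

```bash
python3 -c "
from go import *
where()"
```

```text
t 8.1 toe [25.  -0.1  1.3] heel [-99.6  -0.   38.5] yaw-err -0.0004 tilt 0.29 roll 0.0001 F fix [ 0.1 -0.2 -2.7] M [-0.06 -0.23 -0.02] grip 40.0 gap 0.0113
```

Forward 10 mm just above the floor, then press down gently.

{"method": "servo_tool", "body": {"steps": [[[0,0,0],[0,3.8,-1.1],5],[[0,0,0],[0,3.8,-1.1],5],[[0,0,0],[0,0.3,1],5],[[0,0,0],[0,0.3,1],5],[[0,0,0],[0,0,0],5],[[0,0,0],[0,0,0],5]]}}

```text
time_s: 8.7
tcp_pos: [0.5031, -0.185, 0.0593]
tcp_rot: [0.662, 0.736, -0.107, -0.096]
contact_force: [0.9, 0.2, 1.4]
finger_gap: 0.0113
gripper_force: 40.0
```

```bash
python3 -c "
from go import *
where()"
```

```text
t 8.7 toe [33.2 -0.2 -0.4] heel [-91.4  -0.1  36.6] yaw-err -0.0005 tilt 0.289 roll -0.0003 F fix [0.9 0.1 1.4] M [-0.04 -0.46  0.04] grip 40.0 gap 0.0113
```

{"method": "servo_tool", "body": {"steps": [[[0,0,0],[0,1.9,-0.55],5],[[0,0,0],[0,1.9,-0.55],5],[[0,0,0],[0,1.9,-0.55],5],[[0,0,0],[0,1.9,-0.55],5],[[0,0,0],[0,0,0],5],[[0,0,0],[0,0,0],5]]}}

```text
time_s: 9.3
tcp_pos: [0.5103, -0.1842, 0.0593]
tcp_rot: [0.662, 0.736, -0.108, -0.097]
contact_force: [-3.6, -0.7, 4.8]
finger_gap: 0.0118
gripper_force: 40.0
```

```bash
python3 -c "
from go import *
where()"
```

```text
t 9.3 toe [40.4 -0.2 -0.6] heel [-84.2  -0.1  36.7] yaw-err -0.0005 tilt 0.291 roll 0.0 F fix [-3.7 -0.4  4.8] M [-0.1   0.38  0.03] grip 40.0 gap 0.0118
```

{"method": "servo_tool", "body": {"steps": [[[0,0,0],[0,1.8,-0.9],5],[[0,0,0],[0,1.9,-0.55],5],[[0,0,0],[0,0,0],5],[[0,0,0],[0,0,0],5]]}}

```text
time_s: 9.7
tcp_pos: [0.5148, -0.1837, 0.0593]
tcp_rot: [0.662, 0.736, -0.107, -0.096]
contact_force: [-3.1, -0.0, 4.2]
finger_gap: 0.0113
gripper_force: 40.0
```

```bash
python3 -c "
from go import *
where()"
```

```text
t 9.7 toe [45.  -0.1 -0.5] heel [-79.6  -0.1  36.6] yaw-err -0.0004 tilt 0.2896 roll -0.0001 F fix [-3.1  0.3  4.2] M [-0.14  0.2  -0.  ] grip 40.0 gap 0.0113
```

{"method": "servo_tool", "body": {"steps": [[[0,0,0],[0,1,-0.5],5],[[0,0,0],[0,1,-0.3],5],[[0,0,0],[0,1,-0.3],5],[[0,0,0],[0,0,0],5],[[0,0,0],[0,0,0],5]]}}

```text
time_s: 10.2
tcp_pos: [0.5179, -0.1832, 0.0594]
tcp_rot: [0.662, 0.736, -0.107, -0.097]
contact_force: [-3.5, 0.3, 3.1]
finger_gap: 0.0118
gripper_force: 40.0
```

```bash
python3 -c "
from go import *
where()"
```

```text
t 10.2 toe [48.1 -0.1 -0.4] heel [-76.5  -0.   36.7] yaw-err -0.0004 tilt 0.2897 roll 0.0001 F fix [-3.4  0.6  3.1] M [-0.14  0.31 -0.01] grip 40.0 gap 0.0118
```

{"method": "servo_tool", "body": {"steps": [[[0,0,0],[0,1,-0.4],5],[[0,0,0],[0,1,-0.3],5],[[0,0,0],[0,0,0],5],[[0,0,0],[0,0,0],5]]}}

```text
time_s: 10.6
tcp_pos: [0.5196, -0.1831, 0.0595]
tcp_rot: [0.662, 0.736, -0.108, -0.097]
contact_force: [-4.0, -1.0, 3.4]
finger_gap: 0.0117
gripper_force: 40.0
```

```bash
python3 -c "
from go import *
where()"
```

```text
t 10.6 toe [49.7 -0.1 -0.4] heel [-74.8  -0.   36.9] yaw-err -0.0004 tilt 0.2907 roll 0.0002 F fix [-4.1 -0.6  3.4] M [-0.26  0.58  0.03] grip 40.0 gap 0.0117
```

{"method": "servo_tool", "body": {"steps": [[[0,0,0],[0,1,-0.4],5],[[0,0,0],[0,1,-0.3],5],[[0,0,0],[0,0,0],5],[[0,0,0],[0,0,0],5]]}}

```text
time_s: 11.0
tcp_pos: [0.5199, -0.1831, 0.0599]
tcp_rot: [0.661, 0.735, -0.109, -0.099]
contact_force: [-10.3, -2.5, 6.4]
finger_gap: 0.0115
gripper_force: 40.0
```

```bash
python3 -c "
from go import *
where()"
```

```text
t 11.0 toe [49.8 -0.1 -0.3] heel [-74.5  -0.   37.4] yaw-err -0.0004 tilt 0.2949 roll 0.0008 F fix [-10.5  -1.4   6.4] M [-0.41  1.75  0.06] grip 40.0 gap 0.0115
```

{"method": "servo_tool", "body": {"steps": [[[0,0,0],[0,-1.2,0.3],5],[[-0.03,0,0],[0,-0.6,2.5],5],[[-0.03,0,0],[0,-0.6,2.5],5],[[-0.03,0,0],[0,-0.6,2.5],5],[[0,0,0],[0,0,0],5],[[0,0,0],[0,0,0],5]]}}

```text
time_s: 11.6
tcp_pos: [0.5165, -0.1834, 0.053]
tcp_rot: [0.665, 0.74, -0.075, -0.067]
contact_force: [-6.0, -1.5, 3.7]
finger_gap: 0.012
gripper_force: 40.0
```

```bash
python3 -c "
from go import *
where()"
```

```text
t 11.6 toe [50.3 -0.1 -0.2] heel [-77.1   0.   25.8] yaw-err -0.0005 tilt 0.2017 roll 0.0004 F fix [-6.1 -0.8  3.7] M [-0.26  0.93  0.04] grip 40.0 gap 0.012
```

{"method": "servo_tool", "body": {"steps": [[[-0.02,0,0],[0,-0.4,1.65],5],[[-0.02,0,0],[0,-0.4,1.65],5],[[0,0,0],[0,0,0],5],[[0,0,0],[0,0,0],5]]}}

```text
time_s: 12.0
tcp_pos: [0.5155, -0.1835, 0.0501]
tcp_rot: [0.666, 0.741, -0.06, -0.054]
contact_force: [-5.9, -1.3, 5.6]
finger_gap: 0.0115
gripper_force: 40.0
```

```bash
python3 -c "
from go import *
where()"
```

```text
t 12.0 toe [50.7 -0.1  0. ] heel [-77.7  -0.1  20.9] yaw-err -0.0002 tilt 0.1614 roll 0.0001 F fix [-6.  -0.7  5.6] M [-0.2   1.21  0.02] grip 40.0 gap 0.0115
```

{"method": "servo_tool", "body": {"steps": [[[-0.02,0,0],[0,-0.4,1.65],5],[[-0.01,0,0],[0,-0.2,0.8],5],[[0,0,0],[0,0,0],5],[[0,0,0],[0,0,0],5]]}}

```text
time_s: 12.4
tcp_pos: [0.5145, -0.1837, 0.0475]
tcp_rot: [0.667, 0.742, -0.049, -0.044]
contact_force: [-4.9, -0.3, 3.6]
finger_gap: 0.0114
gripper_force: 40.0
```

```bash
python3 -c "
from go import *
where()"
```

```text
t 12.4 toe [50.7 -0.1 -0.2] heel [-78.2  -0.1  16.8] yaw-err -0.0002 tilt 0.1314 roll 0.0002 F fix [-4.9  0.2  3.6] M [-0.29  0.97  0.02] grip 40.0 gap 0.0114
```

{"method": "servo_tool", "body": {"steps": [[[-0.02,0,0],[0,-0.4,1.65],5],[[-0.01,0,0],[0,-0.2,0.8],5],[[0,0,0],[0,0,0],5],[[0,0,0],[0,0,0],5]]}}

```text
time_s: 12.8
tcp_pos: [0.5136, -0.1837, 0.0449]
tcp_rot: [0.668, 0.743, -0.038, -0.034]
contact_force: [-5.8, -1.3, 2.1]
finger_gap: 0.0117
gripper_force: 40.0
```

```bash
python3 -c "
from go import *
where()"
```

```text
t 12.8 toe [50.7 -0.  -0.4] heel [-78.6  -0.   12.8] yaw-err -0.0002 tilt 0.1014 roll 0.0003 F fix [-5.9 -0.7  2.1] M [-0.35  0.81  0.06] grip 40.0 gap 0.0117
```

Run:
```python
from go import *
import pickle
g=vision.grab_frame("side");pickle.dump(g,open("s4.pkl","wb"))
cv2.imwrite("pics/c4.png",cv2.resize(g["frame"][105:190,230:340],None,fx=7,fy=7,interpolation=2))
```

```text
(no output)
```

View pics/c4.png

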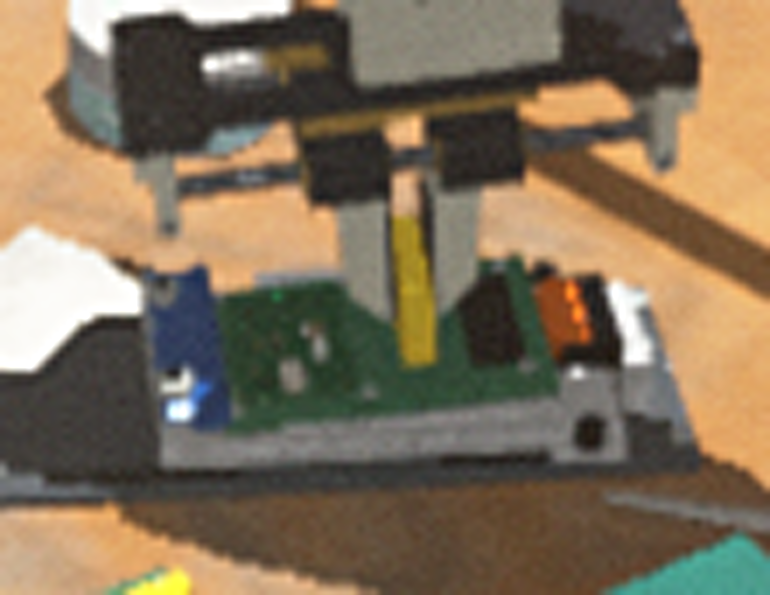

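The tongue is hidden under the lip (215,350) and the heel edge (555,385) is alongside the roller (570,315), still slightly tilted, so I'll keep swinging down.

{"method": "servo_tool", "body": {"steps": [[[-0.02,0,0],[0,-0.4,1.65],5],[[-0.02,0,0],[0,-0.4,1.65],5],[[0,0,0],[0,0,0],5],[[0,0,0],[0,0,0],5]]}}

```text
time_s: 13.25
tcp_pos: [0.5128, -0.1838, 0.0418]
tcp_rot: [0.668, 0.743, -0.023, -0.02]
contact_force: [-4.0, -2.0, -0.6]
finger_gap: 0.0121
gripper_force: 40.0
```

```bash
python3 -c "
from go import *
where()"
```

```text
t 13.25 toe [51.  -0.1 -0.2] heel [-78.8  -0.    7.7] yaw-err -0.0003 tilt 0.061 roll 0.0002 F fix [-4.2 -1.6 -0.6] M [-0.3   0.73  0.09] grip 40.0 gap 0.0121
```

{"method": "servo_tool", "body": {"steps": [[[-0.02,0,0],[0,-0.4,1.65],5],[[-0.02,0,0],[0,-0.4,1.65],5],[[0,0,0],[0,0,0],5],[[0,0,0],[0,0,0],5]]}}

```text
time_s: 13.65
tcp_pos: [0.5118, -0.1839, 0.0383]
tcp_rot: [0.669, 0.744, -0.008, -0.007]
contact_force: [-3.7, -0.9, -5.4]
finger_gap: 0.0115
gripper_force: 40.0
```

```bash
python3 -c "
from go import *
where()"
```

```text
t 13.65 toe [51.  -0.1 -0.4] heel [-79.   -0.    2.3] yaw-err -0.0005 tilt 0.0209 roll 0.0003 F fix [-3.7 -0.5 -5.4] M [-0.34  0.38  0.03] grip 40.0 gap 0.0115
```

{"method": "servo_tool", "body": {"steps": [[[-0.02,0,0],[0,-0.4,1.65],5],[[0,0,0],[0,0,0.7],5],[[0,0,0],[0,0,0],5],[[0,0,0],[0,0,0],5]]}}

```text
time_s: 14.05
tcp_pos: [0.5116, -0.184, 0.037]
tcp_rot: [0.669, 0.744, -0.0, 0.0]
contact_force: [-4.9, 0.3, 5.3]
finger_gap: 0.0117
gripper_force: 40.0
```

```bash
python3 -c "
from go import *
where()"
```

```text
t 14.05 toe [51.2 -0.1 -0. ] heel [-78.8  -0.1  -0. ] yaw-err -0.0002 tilt -0.0001 roll -0.0002 F fix [-4.8  0.9  5.3] M [-0.14  0.92  0.07] grip 40.0 gap 0.0117
```

Flat on the floor. I'll ease off the preload, open part way, and rise.

{"method": "servo_tool", "body": {"steps": [[[0,0,0],[0,-1,-1],5],[[0,0,0],[0,0,0],18],[[0,0,0],[0,0,0],26],[[0,0,0],[0,0,0],26],[[0,0,0],[0,0,0],26]]}}

```text
time_s: 14.55
tcp_pos: [0.5106, -0.1841, 0.0374]
tcp_rot: [0.669, 0.744, 0.0, 0.0]
contact_force: [0.1, -0.5, 0.2]
finger_gap: 0.026
gripper_force: 0.0
```

{"method": "servo_tool", "body": {"steps": [[[0,0,0],[0,0,-5],26],[[0,0,0],[0,0,-10],26],[[0,0,0],[0,0,-20],26],[[0,0,0],[0,0,-40],26],[[0,0,0],[0,0,-40],26],[[0,0,0],[0,-40,-30],26],[[0,0,0],[0,-40,-10],26],[[0,0,0],[0,0,0],26],[[0,0,0],[0,0,0],26]]}}

```text
time_s: 15.45
tcp_pos: [0.4309, -0.1929, 0.1937]
tcp_rot: [0.669, 0.743, 0.0, 0.001]
contact_force: [0.2, -0.2, 0.7]
finger_gap: 0.0262
gripper_force: 0.0
```

Run:
```python
from go import *
where()
f=vision.grab_frame("top");g=vision.grab_frame("side")
a=cv2.resize(f["frame"][160:310,300:410],None,fx=3.6,fy=3.6,interpolation=2)
b=cv2.resize(g["frame"][130:190,220:335],None,fx=3.4,fy=3.4,interpolation=2)
c=np.zeros((540,796,3),np.uint8);c[:,:396]=a;c[:204,400:791]=b
cv2.imwrite("pics/c5.png",c)
```

```text
t 15.45 toe [-30.   -0.6 156.9] heel [-160.    -0.3  156.6] yaw-err -0.0017 tilt -0.0024 roll -0.0015 F fix [ 0.2 -0.2  0.7] M [-0.02  0.03  0.  ] grip 0.0 gap 0.0262
```

View pics/c5.png

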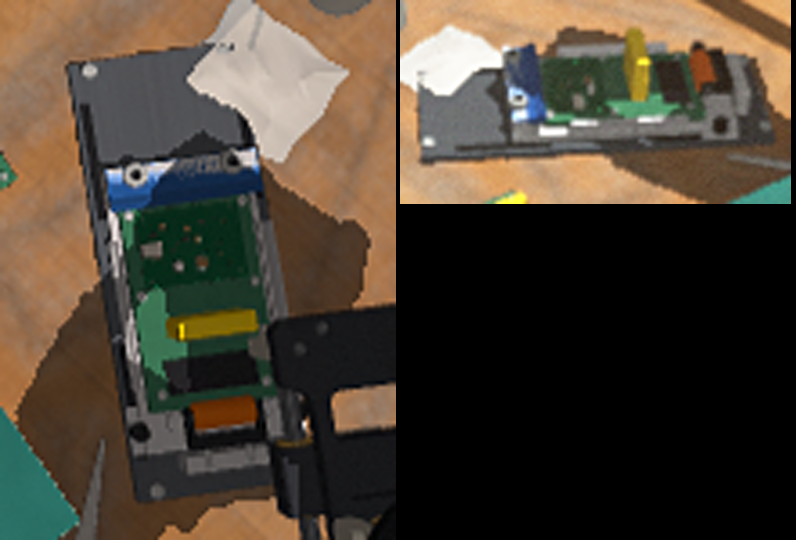

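The pallet lies flat between the lip (185,190) and the roller. The roller centre at crop (224,413) maps to (362,274), the same as its rest position at the start, so the catch has sprung back.

```bash
python3 -c "
from rig import sign_off
print(sign_off())"
```

```text
the job is handed in; nothing more can be done
None
```

The pallet is seated flat in the fixture with its tongue under the lip and the catch sprung back over the heel; it is released and the job was handed in at about 15.5 s, with measured contact forces staying around 12 N or less; no verdict was shown at hand-in.

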